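# Set the bayonet lid of a paint pressure pot to its vent mark and hold it

## Robot

A 6-joint arm with a two-finger parallel gripper is mounted at the origin on a cart in front of the work surface, level with it; the furniture and walls round the work are solid. World frame = base frame: x ahead of the robot, y to its left, z up, the work surface at z = 0. Lengths are in m, angles in rad, forces in N, time in s.
With the tool pointing down it reaches from about 0.35 to 0.775 m from the base axis. Payload 5.5 kg.
Tool frame: the origin (TCP) lies where the fingers leave the gripper's body, on its centre line; the fingertips stand env.tip_reach ahead of it and the grasp point (between the pads) lies 54 mm ahead of it (env.tip_reach is the distance from the TCP to the fingertips, in m); z points along the fingers, y is the line along which they close (so a half turn about z gives the same grasp; the last joint's range is limited). The gripper opens to 85 mm and grips with 20 to 120 N. Pads are 22 mm wide; open, the fingers measure 114 mm over their backs; the gripper's body (76 mm by 85 mm) begins 54 mm behind the grasp point. The pads swing forward as they close: fully open they stand 13 mm farther back than shut.
Start: joints at [-1.344, 0.313, 0.046, 1.304, 0, 1.431], TCP at [0.206, -0.537, 0.304] pointing down, gripper open.
Joint ranges: [-2.76, 2.76], [-0.86, 1.69], [-1.03, 1.26], [-2.2, 2.34], [-1.47, 1.5], [-3.14, 3.14]. Speed limits (rad/s): [2.57, 2.57, 3.14, 3.14, 3.14, 3.14].

## Interface

Orientations are given as a unit quaternion [w, x, y, z].
In Python, from workcell import status, optics, hand_in, env gives the robot as it stands.
- The arm moves only by the shell command python3 -m handwheel 'ROWS' [FORCE]. ROWS is a JSON object whose one key "deltas" holds a list of rows, each a list of 5 numbers: the opening, from -1 (shut) to 1 (fully open), then the shift along the tool's x, y, z in units of 40 mm (1.0 is 40 mm), then the turn about the tool's z in units of 10 degrees (1.0 is 10 degrees). In form: {"deltas": [[jaw, x, y, z, roll], ...]}. A call has 1 to 20 rows; each row shifts and turns the commanded pose from where the row before left it, along the tool's axes as they then stand; what a row does not reach is not made up. A row lasts 1/8 s, in which the tool goes at most 62.5 mm and 10.7 degrees, less where a joint would pass 70% of its speed; a pose out of reach is approached as far as the arm can. A call is refused whole if a number of a shift passes 1 or a number of a turn 1, either way. A call with a gripper value outside its range is refused whole. The fingers move at their own pace and stop on an object; FORCE is the grip in N (left out, the last holds). Time passes only in rows, so rows that do not move let the fingers close. It gives the time, the measured TCP pose, the force, the opening and the grip force at its end, in the units of the state.
- status.get_state(): the state, without advancing time (a new reading comes with each control period).
- optics.read_camera(name): name is "scene" or "top" or "wrist"; returns a dict with "frame" (480x640x3 uint8, red, green, blue), "depth" (480x640 float32, m along the optical axis (not along the pixel's ray), 0 where there is no reading), "vfov" (degrees; the focal length in pixels is half the picture's height over the tangent of half this angle, whatever the lens; pixels are square), "cx", "cy" (the principal point, pixels), "k1" (the pictures are not rectified: a ray, as slopes to the right and down, at radius r is drawn at 1 + k1 r^2 times it, then the intrinsics apply), "origin" and "attitude" of the camera in the world. Camera axes: x right, y down, z forward; pixel columns grow to the right and rows downward; lengths in m; the calibration is good to about 2 mm. A picture is of the moment at which its call begins.
- hand_in(): hands the job in; it is judged then, once.
The state is a dict: "clock": time; "joint_pos": joint angles; "qvel": joint speeds; "tau": joint torques, N m; "tcp_pos": TCP position; "orientation": TCP orientation; "wrist_force": force on the tool from outside, world axes, zero at the start; "ft_torque": the same for the moment, N m; "finger_gap": finger opening in m; "grip_force": force on a finger pad.
Only numpy, scipy, OpenCV 4.12 (cv2) and the standard library are available. Lean on these libraries where they do the work, as an engineer would, in place of code of your own. Each camera call takes 0.05 s, during which the arm holds its last target. There are 200 camera calls.

## Task

Put the lid on the paint pressure pot: lower its two pins through the slots in the neck, press it down against the sprung gasket and turn it clockwise as far as the single vent mark, half way to the lock. It must not run on to the lock click, and nothing catches it at the vent mark, so finish with your grip still on the handle, holding the lid there while I bleed the air line. Leave the other things on the bench where they are.

Things in the scene. Friction and masses are not known exactly. Their poses are not given: they have to be found in the camera images.
- pot_lid: Round steel lid, 0.22 to 0.39 kg, standing on its plug. Origin: centre of the plug's underside; z up; x along the grip bar. Flange 92 across, 26 to 33 above the origin; plug 52 across with tapered foot. Two bayonet pins, 8 thick, under the bar's ends, stick out along x and -x to 36 from the axis, centres 8 above the origin. Half a turn gives the same lid.
- lid_grip (a point): Centre of the top of the lid's black grip bar, 65 above the lid's origin. The bar is 66 long (lid's x), 14 wide (lid's y), with free sides down to 40 above the lid's origin, just over the flange.
- spray_pot: Paint pressure pot, grey body with a bare steel neck, fixed to the bench, 108 across, foot 136 across, rim 110 above the bench. Origin: centre of underside, z up. A gauge sticks out in front (-x, to 80 from the axis) and a brass valve behind (+x, to 99), both below 65 high.
- pot_rim (a point): Centre of the pot's mouth at rim height, axes as the pot. An inward lip, 12 thick from the rim down, bore 57 across, is cut by two slots 14 wide along x and -x, to 38 from the axis; open space below to 44 under the rim. Lid home (flange on rim): its origin is 26 below this point and its pins 2 clear below the lip, so they turn with the flange up to 2 above the rim.
- pot_gasket_top (a point): Point on the top of the black sprung gasket ring (79 to 89 across) that stands 4 proud of the rim, on the pot's +y side. Pressing it level with the rim takes about 7 N, the lid's weight included; it pushes the pins up against the lip.
- vent_mark (a point): Single short rib on the pot's rim, 50 from the axis (another across the mouth), 40 degrees clockwise from the slots seen from above. Its x axis points radially outward: the lid's grip bar (x or -x) lies along it at the vent position. Nothing catches the lid here.
- lock_mark (a point): Double rib on the pot's rim, 50 from the axis (another pair across the mouth), 80 degrees clockwise from the slots, x axis radially outward: the bar's direction when locked. Spring balls touch the pins from about 53 degrees and click by 77; a stop follows the lock. Turning counter-clockwise is stopped at the slots.
- small_paint_tin: Bystander: small paint tin, 76 across, 80 high, behind the work. Origin: centre of underside.
- masking_tape: Bystander: roll of masking tape lying flat, 110 across, 24 high, near the bench's front edge. Origin: centre of underside.
- paint_brush: Bystander: flat paint brush with a wooden handle, 238 long, 16 thick, lying behind the work. Origin: centre of underside.
Not all that is in view belongs to the job. What is shaped like the pot_lid but green or red is not meant.

How it is judged:
By the outcome, as a careful person would: the job done as asked, in the order asked, and still so for the second after the job is handed in, while the arm keeps its last pose, push and grip.
It also fails if it takes over 45 s, if anything falls off the work surface, if the arm or the gripper's body presses on something with over 40 N, if the wrist force passes 120 N, or if a joint passes its speed limit or range.

## Working session

There is one attempt and no reset: what is moved stays moved. The work goes in short steps, Python scripts to look and compute and a shell command to move; the robot and the scene stay as the last step left them, time stands still between calls to the robot, and variables do not carry over. Pictures are saved under pics/ and viewed, at most 10 in all, crops included, and the job is handed in when it is done.

```bash
mkdir -p pics; ls; cat > h.py <<'E'
import numpy as np, cv2
from scipy.spatial.transform import Rotation as R
from workcell import status, optics, hand_in, env
def rot(a):
    a=np.array(a,float)
    return a if a.shape==(3,3) else R.from_quat(np.r_[a[1:],a[0]]).as_matrix()
def cloud(c):
    d=c["depth"];h,w=d.shape;f=h/2/np.tan(np.radians(c["vfov"])/2)
    K=np.array([[f,0,c["cx"]],[0,f,c["cy"]],[0,0,1]])
    v,u=np.mgrid[:h,:w].astype(float)
    p=cv2.undistortPointsIter(np.c_[u.ravel(),v.ravel()][:,None],K,np.array([c["k1"],0,0,0,0.]),None,None,(3,50,1e-10))[:,0].reshape(h,w,2)
    P=np.dstack([p*d[...,None],d])
    return P@rot(c["attitude"]).T+np.array(c["origin"])
def save(c,n): cv2.imwrite("pics/"+n,c["frame"][...,::-1])
E
python3 - <<'E'
from h import *
print(env.tip_reach, status.get_state())
a=[]
for n in("scene","top"):
    c=optics.read_camera(n); save(c,n+"0.png"); np.savez("c_"+n,P=cloud(c),f=c["frame"]); print({k:v for k,v in c.items() if k not in("frame","depth")})
E
```

```text
pics
0.0726 {'clock': 0.0, 'joint_pos': array([-1.34356753e+00,  3.14008042e-01,  4.49930101e-02,  1.30361082e+00,
        1.12922544e-05,  1.43117926e+00]), 'qvel': array([ 0.0003328 ,  0.00142941, -0.00082677, -0.00072991, -0.00215486,
        0.00021938]), 'tau': array([ 7.65087748e-05, -4.80630362e+01,  2.98532188e+01,  1.95602572e-02,
       -3.87889554e-05,  6.23702178e-06]), 'tcp_pos': array([ 0.20613546, -0.53637652,  0.30301015]), 'orientation': array([-9.14132319e-04,  9.83224714e-01,  1.82396066e-01, -3.44184424e-05]), 'wrist_force': array([-0.54555191,  0.74679571, -0.14209945]), 'ft_torque': array([-0.00286827,  0.00541943,  0.01215481]), 'grip_force': 0.0, 'finger_gap': 0.08540937688436555}
{'vfov': 45.7783003655301, 'cx': 318.97110309314957, 'cy': 248.8848286478227, 'k1': 0.041410759787429814, 'origin': array([-0.41661483, -1.14236406,  0.7483203 ]), 'attitude': array([-0.48107186,  0.76941596, -0.36283464,  0.21194334])}
{'vfov': 45.538809665127545, 'cx': 317.3741322616353, 'cy': 236.73315897784082, 'k1': -0.06146506157342492, 'origin': array([ 0.3591628 , -0.3217248 ,  1.24576409]), 'attitude': array([-0.07177396,  0.70788748, -0.70093847,  0.04928577])}
```

View pics/scene0.png

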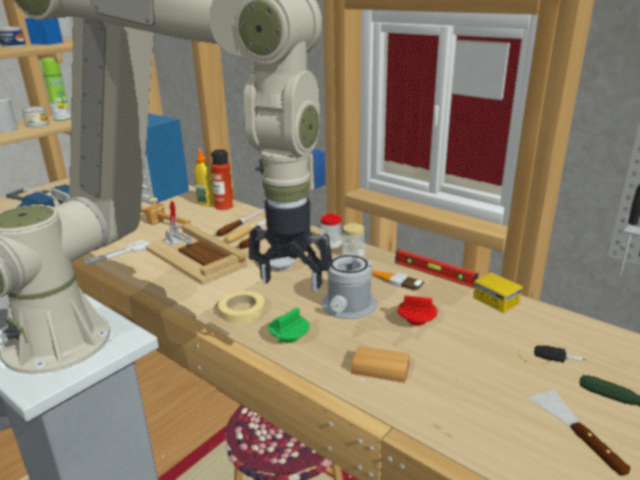

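View pics/top0.png

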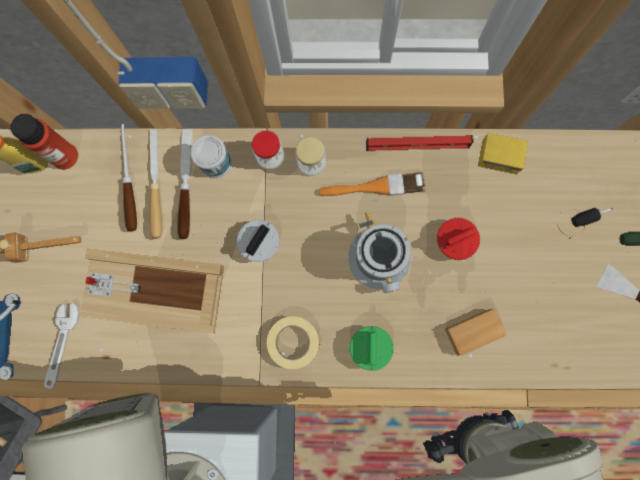

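The top view shows three candidates: a steel lid with a black bar at (258,241), a green one at (371,348) and a red one at (458,239). I choose the steel one. The pot is at (380,255), with its gauge near (390,283) and its valve near (368,218).

```bash
python3 - <<'E'
from h import *
z=np.load("c_top.npz");P=z["P"];f=z["f"]
def reg(u0,u1,v0,v1):
    return P[v0:v1,u0:u1].reshape(-1,3),f[v0:v1,u0:u1].reshape(-1,3).astype(int)
p,c=reg(225,295,210,275)
print("bench z",np.median(P[200:225,300:330,2]))
m=p[:,2]>.02; print("lid fl",p[m][:,:2].min(0),p[m][:,:2].max(0),np.percentile(p[m][:,2],[5,50,95,100]))
for zl in(.052,.058):
    m=(p[:,2]>zl)&(c.max(1)<100);q=p[m];r=cv2.minAreaRect(q[:,:2].astype(np.float32)*1000);print("bar",m.sum(),q.mean(0),r)
    w,V=np.linalg.eigh(np.cov(q[:,:2].T));print(np.degrees(np.arctan2(V[1,1],V[0,1])))
m=(p[:,2]>.026)&(p[:,2]<.040);q=p[m];print("flange",q.mean(0),cv2.minEnclosingCircle(q[:,:2].astype(np.float32)*1000))
p,c=reg(330,430,205,305)
m=(p[:,2]>.1);q=p[m];print("rim",m.sum(),np.percentile(q[:,2],[5,50,95]),cv2.minEnclosingCircle(q[:,:2].astype(np.float32)*1000))
a=cv2.resize(f[215:300,335:425],None,fx=6,fy=6,interpolation=2)
b=cv2.resize(f[215:270,230:290],None,fx=4,fy=4,interpolation=2)
im=np.zeros((510,790,3),np.uint8);im[:,:540]=a;im[:220,550:790]=b
cv2.imwrite("pics/crop1.png",im[...,::-1])
E
```

```text
bench z -0.0006667255042418496
lid fl [ 0.3591628 -0.3217248] [ 0.60715433 -0.10663734] [0.02880844 0.03347838 0.06443615 1.24576409]
bar 220 [ 0.55808472 -0.15461099  0.07335753] ((458.56829833984375, -220.21298217773438), (277.69451904296875, 60.250892639160156), 33.35902404785156)
-154.18857775485446
bar 202 [ 0.55823293 -0.1544012   0.07503807] ((458.56829833984375, -220.21298217773438), (277.69451904296875, 60.250892639160156), 33.35902404785156)
-151.88921806703328
flange [ 0.55976044 -0.15341055  0.03275972] ((561.0195922851562, -152.51895141601562), 47.2457389831543)
rim 1629 [0.10558258 0.10996217 0.11573513] ((467.17889404296875, -384.30364990234375), 124.83433532714844)
```

View pics/crop1.png

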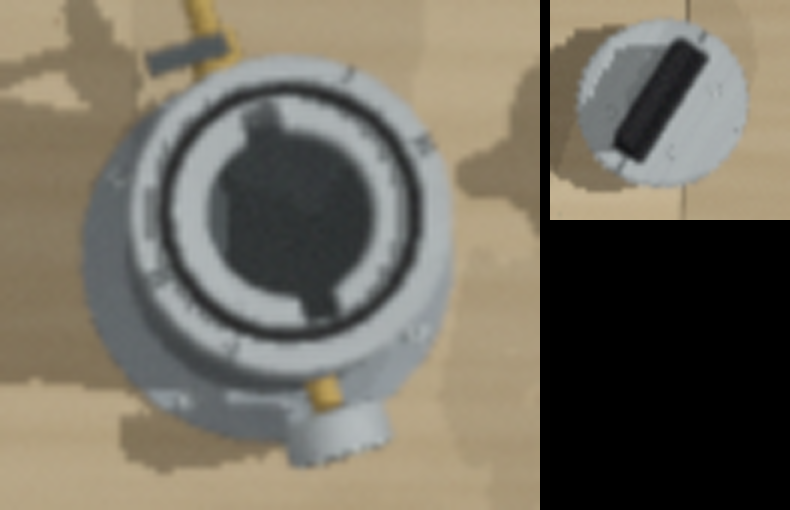

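```bash
cat >> h.py <<'E'
def ray(c,uv,z):
    uv=np.array(uv,float);h=c["frame"].shape[0];f=h/2/np.tan(np.radians(c["vfov"])/2)
    K=np.array([[f,0,c["cx"]],[0,f,c["cy"]],[0,0,1]])
    p=cv2.undistortPointsIter(uv[:,None],K,np.array([c["k1"],0,0,0,0.]),None,None,(3,50,1e-10))[:,0]
    d=np.c_[p,np.ones(len(p))]@rot(c["attitude"]).T;o=np.array(c["origin"])
    return o+d*((z-o[2])/d[:,2])[:,None]
def circ(q):
    A=np.c_[2*q[:,:2],np.ones(len(q))];s=np.linalg.lstsq(A,(q[:,:2]**2).sum(1),rcond=None)[0]
    return s[:2],np.sqrt(s[2]+s[0]**2+s[1]**2)
def bar(P,f,lo,hi,dark=90):
    m=(P[...,2]>lo)&(P[...,2]<hi)&(f.max(2)<dark)
    n,l,s,_=cv2.connectedComponentsWithStats(m.astype(np.uint8))
    return l==1+np.argmax(s[1:,4])
def ang(d): return np.degrees(np.arctan2(d[1],d[0]))
E
python3 - <<'E'
from h import *
c=optics.read_camera("top");P=cloud(c);f=c["frame"]
S=np.s_[210:275,225:295]
m=bar(P[S],f[S],.055,.075)
q=P[S][m];v,u=np.nonzero(m);q2=ray(c,np.c_[u+225,v+210],.065)
for k in(q,q2):
    r=cv2.minAreaRect(k[:,:2].astype(np.float32)*1000);w,V=np.linalg.eigh(np.cov(k[:,:2].T));print(len(k),k.mean(0),r,ang(V[:,1]))
X=lambda x,y:(335+(x+.5)/6-.5,215+(y+.5)/6-.5)
s=ray(c,[X(263,120),X(321,302)],.109);print("slots",s,s.mean(0),ang(s[0]-s[1]),np.hypot(*(s[0]-s[1])[:2]))
s=ray(c,[X(350,73),X(232,350),X(422,145),X(158,275)],.111);print("vent",s[:2].mean(0),ang(s[0]-s[1]),"lock",s[2:].mean(0),ang(s[2]-s[3]),np.hypot(*(s[0]-s[1])[:2]),np.hypot(*(s[2]-s[3])[:2]))
# gasket: dark ring
p=P[205:305,330:430];g=f[205:305,330:430]
m=(g.max(2)<90)&(p[...,2]>.107)&(p[...,2]<.125);v,u=np.nonzero(m)
q=ray(c,np.c_[u+330,v+205],.114)
cc=s[:2].mean(0)[:2]
for i in range(3):
    d=np.hypot(*(q[:,:2]-cc).T);cc,r=circ(q[(d>.037)&(d<.048)])
print("gasket",cc,r,p[m][:,2].mean())
st=status.get_state();Rt=rot(st["orientation"]);print("tool x,y,z",Rt.T,st["clock"])
E
```

```text
205 [ 0.56010603 -0.15307356  0.06350207] ((560.5107421875, -152.21395874023438), (14.6466064453125, 63.29603576660156), 58.45669937133789) 148.62158490530598
205 [ 0.55985188 -0.15328425  0.065     ] ((559.7946166992188, -153.16622924804688), (14.878503799438477, 63.654335021972656), 57.971065521240234) 148.5888591111471
slots [[ 0.56112255 -0.40716718  0.109     ]
 [ 0.49976669 -0.42610552  0.109     ]] [ 0.53044462 -0.41663635  0.109     ] 17.153569932591225 0.06421217172271403
vent [ 0.53013508 -0.41631895  0.111     ] -23.07890203936622 lock [ 0.53038878 -0.41597053  0.111     ] -63.22830810615231 0.10189776961573535 0.09884868387047288
gasket [ 0.5294878  -0.41522233] 0.04162353294676646 0.11306482864580342
tool x,y,z [[ 9.33493674e-01  3.58593822e-01  1.75590456e-04]
 [ 3.58593726e-01 -9.33492767e-01 -1.33953015e-03]
 [-3.16434815e-04  1.31340856e-03 -9.99999087e-01]] 0.15
```

Everything agrees with the given sizes: bar 64x14.7 mm at z 65, vent ribs about 100 apart, and marks 40° and 80° clockwise of the slots. Next I turn the tool to 148.6° and move over the pot for a wrist-camera check.

```bash
python3 -m handwheel '{"deltas": [[1,0,0,0,-1],[1,0,0,0,-1],[1,0,0,0,-1],[1,0,0,0,-1],[1,0,0,0,-1],[1,0,0,0,-1],[1,0,0,0,-1],[1,0,0,0,-1],[1,0,0,0,-1],[1,0,0,0,-1],[1,0,0,0,-1],[1,0,0,0,-1],[1,0,0,0,-0.76],[1,0,0,0,0]]}'
cat >> h.py <<'E'
def go(x,y,z,yaw=None):
    s=status.get_state();M=rot(s["orientation"]);d=M.T@(np.array([x,y,z])-s["tcp_pos"])/.04
    print("t",s["clock"],"tcp",s["tcp_pos"],"yaw",ang(M[:,0]),"tilt",M[:2,2],"units",d.round(3),"F",s["wrist_force"].round(1))
E
python3 -c "
from h import *
go(.53,-.416,.304);go(.56,-.153,.304)
c=optics.read_camera('wrist');M=rot(status.get_state()['orientation']);print(M.T@(c['origin']-status.get_state()['tcp_pos']),M.T@rot(c['attitude']),c['vfov'])"
```

```text
clock: 1.9
tcp_pos: [0.2062, -0.5366, 0.3036]
orientation: [-0.0, 0.271, 0.963, 0.0]
wrist_force: [1.1, -0.6, -0.0]
finger_gap: 0.086
grip_force: 0.0
t 1.9 tcp [ 0.20619884 -0.53664418  0.30361314] yaw 148.53520182604348 tilt [-0.00010158  0.00052004] units [-5.33   6.798 -0.009] F [ 1.1 -0.6 -0. ]
t 1.9 tcp [ 0.20619884 -0.53664418  0.30361314] yaw 148.53520182604348 tilt [-0.00010158  0.00052004] units [-2.5380e+00  1.2798e+01 -6.0000e-03] F [ 1.1 -0.6 -0. ]
[ 0.06759947  0.000421   -0.06945742] [[ 0.00144606 -0.96404468 -0.26573626]
 [ 0.99999789  0.00100615  0.00179158]
 [-0.00145979 -0.26573829  0.9640441 ]] 63.28580727715349
```

```bash
python3 -m handwheel '{"deltas": [[1,-0.76,0.97,0,0],[1,-0.76,0.97,0,0],[1,-0.76,0.97,0,0],[1,-0.76,0.97,0,0],[1,-0.76,0.97,0,0],[1,-0.76,0.97,0,0],[1,-0.76,0.97,0,0],[1,0,0,0,0],[1,0,0,0,0]]}'
python3 -c "
from h import *
go(.53,-.416,.304);go(.56,-.153,.304)
c=optics.read_camera('wrist');save(c,'wpot.png');import pickle;pickle.dump(c,open('wpot.pkl','wb'))"
```

```text
clock: 3.08
tcp_pos: [0.5292, -0.4156, 0.3034]
orientation: [-0.001, 0.271, 0.963, 0.0]
wrist_force: [0.3, 0.8, 0.5]
finger_gap: 0.0854
grip_force: 0.0
t 3.075 tcp [ 0.52917664 -0.41559052  0.30344618] yaw 148.5740685762227 tilt [-0.00096179  0.00030097] units [-0.023  0.002 -0.014] F [0.3 0.8 0.5]
t 3.075 tcp [ 0.52917664 -0.41559052  0.30344618] yaw 148.5740685762227 tilt [-0.00096179  0.00030097] units [ 2.765  6.004 -0.013] F [0.3 0.8 0.5]
```

View pics/wpot.png

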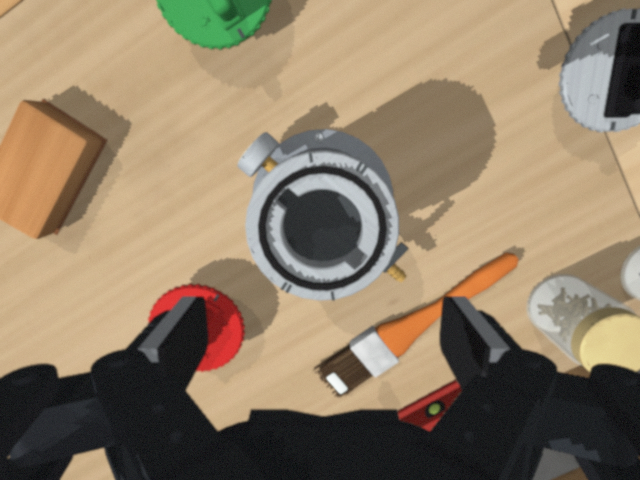

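The wrist view shows the pot mouth centred near (322,226), slots at (288,199) and (357,260), vent ribs near (310,157) and (333,296), and double lock ribs near (362,168) and (287,287).

```bash
python3 - <<'E'
from h import *;import pickle
c=pickle.load(open('wpot.pkl','rb'));P=cloud(c);f=c["frame"].astype(int)
S=np.s_[130:320,230:420];g=f[S].max(2);v,u=np.nonzero(g<70);uv=np.c_[u+230,v+130]
q=ray(c,uv,.114);cc=np.array([.529,-.4156])
for i in range(4):
    d=np.hypot(*(q[:,:2]-cc).T);k=(d>.0375)&(d<.047);cc,r=circ(q[k])
print("gasket",cc,r,k.sum())
zr=P[S][...,2];d=np.hypot(P[S][...,0]-cc[0],P[S][...,1]-cc[1]);print("rim z",np.median(zr[(d>.047)&(d<.053)]),np.median(zr[(d>.030)&(d<.037)]))
# slots: dark by height inside annulus 30..37
m=(d>.031)&(d<.036)&(zr<.105)&(zr>.02);a=P[S][m][:,:2]-cc
th=np.arctan2(a[:,1],a[:,0]);print("slot axis",np.degrees(np.angle(np.exp(2j*th).mean())/2),m.sum())
b=P[S][(d<.034)&(zr<.09)];
# bore: brightness profile on the rim plane z=.11, polar
s=ray(c,[(288,199),(357,260)],.108);print("slots px",s.mean(0),ang(s[1]-s[0]))
s=ray(c,[(310,157),(333,296),(362,168),(287,287)],.111);print(s[:2].mean(0),ang(s[1]-s[0]),s[2:].mean(0),ang(s[3]-s[2]))
a=cv2.resize(c["frame"][140:310,240:410],None,fx=3.5,fy=3.5,interpolation=2);cv2.imwrite("pics/wcrop.png",a[...,::-1])
E
```

```text
gasket [ 0.52886397 -0.41532842] 0.04133103169251053 2300
rim z 0.1094198742888774 0.10893624345741965
slot axis -0.12513919625308262 656
slots px [ 0.53062024 -0.41564716  0.108     ] 16.181936856932065
[ 0.52936609 -0.41584556  0.111     ] -22.352546787735374 [ 0.5297359  -0.41535911  0.111     ] -62.8108611713466
```

View pics/wcrop.png

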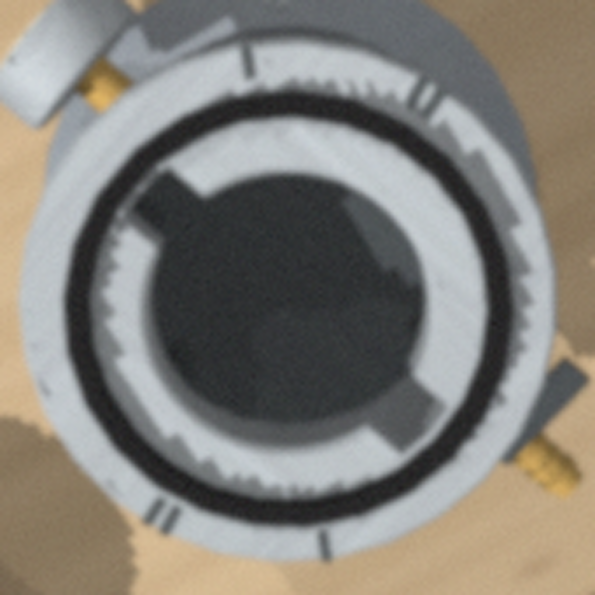

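```bash
python3 -m handwheel '{"deltas": [[1,0.39,0.86,0,0],[1,0.39,0.86,0,0],[1,0.39,0.86,0,0],[1,0.39,0.86,0,0],[1,0.39,0.86,0,0],[1,0.39,0.86,0,0],[1,0.39,0.86,0,0],[1,0,0,0,0],[1,0,0,0,0]]}'
python3 - <<'E'
from h import *
go(.56,-.153,.304)
c=optics.read_camera('wrist');save(c,'wlid.png');P=cloud(c);f=c["frame"]
m=bar(P[:320],f[:320],.05,.075);v,u=np.nonzero(m);print(len(u),u.mean(),v.mean(),np.ptp(u),np.ptp(v))
for q in(P[:320][m],ray(c,np.c_[u,v],.065)):
    r=cv2.minAreaRect(q[:,:2].astype(np.float32)*1000);w,V=np.linalg.eigh(np.cov(q[:,:2].T));print(q.mean(0),r,ang(V[:,1]))
d=np.hypot(*(P[...,:2]-q.mean(0)[:2]).transpose(2,0,1));m=(P[...,2]>.028)&(P[...,2]<.038)&(d<.06);q=P[m];print("flange",cv2.minEnclosingCircle(q[:,:2].astype(np.float32)*1000),np.median(q[:,2]))
E
```

```text
clock: 4.25
tcp_pos: [0.561, -0.1544, 0.3043]
orientation: [0.0, 0.271, 0.963, -0.0]
wrist_force: [1.8, -0.0, 0.5]
finger_gap: 0.085
grip_force: 0.0
t 4.25 tcp [ 0.56098083 -0.15440179  0.30425418] yaw 148.52266381073585 tilt [ 0.00045795 -0.00082908] units [0.039 0.017 0.006] F [ 1.8 -0.   0.5]
1640 74.27804878048781 293.93353658536586 103 44
[ 0.50994562 -0.37253254  0.06275773] ((507.9973449707031, -379.05841064453125), (80.65160369873047, 20.836336135864258), 30.5723876953125) -152.58860320321395
[ 0.50985592 -0.3708513   0.065     ] ((506.00067138671875, -375.0820007324219), (86.76187133789062, 30.081724166870117), 34.77297592163086) -148.89561291943394
flange ((523.4972534179688, -394.26959228515625), 47.227237701416016) 0.032937994856724495
```

```bash
python3 - <<'E'
from h import *
c=optics.read_camera('wrist');P=cloud(c);f=c["frame"]
d=np.hypot(P[...,0]-.56,P[...,1]+.153);P[d>.06]=0
m=bar(P,f,.05,.075);v,u=np.nonzero(m);print(len(u),u.mean(),v.mean(),np.ptp(u),np.ptp(v))
for q in(P[m],ray(c,np.c_[u,v],.065)):
    r=cv2.minAreaRect(q[:,:2].astype(np.float32)*1000);w,V=np.linalg.eigh(np.cov(q[:,:2].T));print(q.mean(0),r,ang(V[:,1]))
m=(P[...,2]>.028)&(P[...,2]<.038);q=P[m];x=cv2.minEnclosingCircle(q[:,:2].astype(np.float32)*1000);print("flange",x,np.median(q[:,2]))
go(r[0][0]/1000,r[0][1]/1000,.105)
E
```

```text
1316 324.9536474164134 208.58586626139817 17 80
[ 0.55839459 -0.15062812  0.06351696] ((560.02978515625, -151.91049194335938), (13.756645202636719, 65.58068084716797), 58.819053649902344) 149.07735627124455
[ 0.55814669 -0.1504845   0.065     ] ((558.8541870117188, -151.2136688232422), (13.496108055114746, 65.76194763183594), 58.89781951904297) 149.08941462710303
flange ((560.5848388671875, -151.78250122070312), 46.821678161621094) 0.03250964767410627
t 4.35 tcp [ 0.56112444 -0.15479333  0.30398576] yaw 148.48157878509716 tilt [ 0.00018077 -0.00050585] units [0.097 0.048 4.975] F [-0.2  0.2  0.2]
```

```bash
python3 -m handwheel '{"deltas": [[1,0.06,0.04,0.9,-0.04],[1,0,0,0.9,0],[1,0,0,0.9,0],[1,0,0,0.9,0],[1,0,0,0.8,0],[1,0,0,0.41,0],[1,0,0,0,0],[1,0,0,0,0]]}' 80
python3 -c "
from h import *
go(.56,-.1522,.1115)"
```

```text
clock: 5.35
tcp_pos: [0.5611, -0.1514, 0.1127]
orientation: [0.001, 0.267, 0.964, -0.0]
wrist_force: [-0.2, -0.7, 0.6]
finger_gap: 0.0856
grip_force: 0.0
t 5.35 tcp [ 0.56108434 -0.15137321  0.11271267] yaw 148.98925999565446 tilt [ 0.00185862 -0.00090131] units [ 0.013 -0.032  0.03 ] F [-0.2 -0.7  0.6]
```

```bash
python3 -m handwheel '{"deltas": [[-1,0,0,0,0],[-1,0,0,0,0],[-1,0,0,0,0],[-1,0,0,0,0],[-1,0,0,0,0],[-1,0,0,0,0],[-1,0,0,0,0],[-1,0,0,0,0]]}' 90
python3 -m handwheel '{"deltas": [[-1,0,0,-0.5,0],[-1,0,0,-0.9,0],[-1,0,0,-0.9,0],[-1,0,0,-0.9,0],[-1,0,0,-0.8,0],[-1,0,0,0,0],[-1,0,0,0,0]]}'
python3 -c "
from h import *
go(.53,-.4158,.2725)
c=optics.read_camera('wrist');save(c,'held.png')
c=optics.read_camera('scene');cv2.imwrite('pics/held2.png',cv2.resize(c['frame'][200:360,200:400],None,fx=3,fy=3)[...,::-1])"
```

```text
clock: 6.35
tcp_pos: [0.5605, -0.151, 0.1121]
orientation: [0.0, 0.267, 0.964, -0.0]
wrist_force: [-1.3, -1.3, 4.8]
finger_gap: 0.0124
grip_force: 156.7
clock: 7.22
tcp_pos: [0.5597, -0.1503, 0.2698]
orientation: [-0.001, 0.267, 0.964, 0.0]
wrist_force: [-0.9, -1.0, -2.4]
finger_gap: 0.0122
grip_force: 155.4
t 7.225 tcp [ 0.55973596 -0.15033888  0.26981925] yaw 149.02122912041554 tilt [-0.00207037  0.00102059] units [-2.778 -6.073 -0.072] F [-0.9 -1.  -2.4]
```

View pics/held.png

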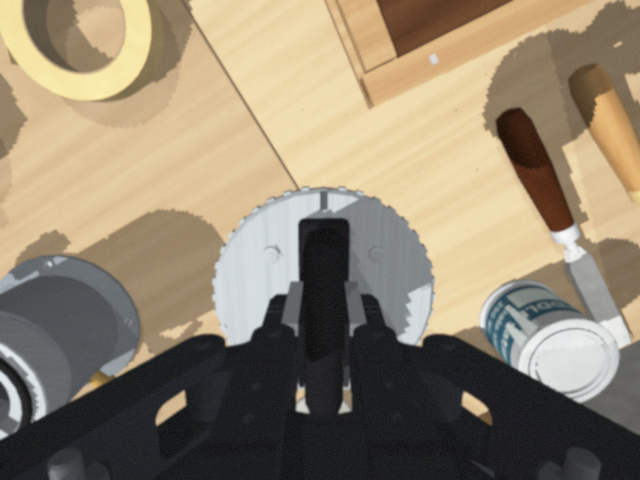

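The lid is held, with its flange visible around (324,270) and the bar end at (324,225). I'll measure its offset from the tool.

```bash
python3 - <<'E'
from h import *
from scipy.optimize import least_squares
c=optics.read_camera('wrist');P=cloud(c);s=status.get_state();M=rot(s["orientation"]);f=c["frame"].astype(int)
T=(P-s["tcp_pos"])@M   # tool coords
rows=np.arange(185,330)
m=(T[...,2]>.07)&(T[...,2]<.09)&(abs(T[...,0])<.06)&(abs(T[...,1])<.06)&(c["depth"]>0)
zz=np.median(T[m][:,2]);print("flange top tool z",zz,"-> expected",s["tcp_pos"][2]-.033-.158)
# plane tilt
g=m&(f.max(2)>120);A=np.c_[T[g][:,:2],np.ones(g.sum())];r0=np.linalg.lstsq(A,T[g][:,2],rcond=None)[0]
for _ in range(3):
    k=abs(A@r0-T[g][:,2])<.003;r0=np.linalg.lstsq(A[k],T[g][:,2][k],rcond=None)[0]
print("plane slope",r0)
q=T[m][:,:2];h=cv2.convexHull(q.astype(np.float32))[:,0];h=h[h[:,0]>-.0]
r=least_squares(lambda p:np.hypot(h[:,0]-p[0],h[:,1]-p[1])-.046,[0,0],loss="soft_l1",f_scale=.001);print("lid centre in tool",r.x,len(h),np.sqrt((r.fun**2).mean()))
b=(T[...,2]>.035)&(T[...,2]<.055)&(f.max(2)<90)&(abs(T[...,1])<.009)&(T[...,0]>.012)
print("bar end x",np.percentile(T[b][:,0],[95,99,100]),"y",T[b][:,1].mean(),"z",np.median(T[b][:,2]))
E
```

```text
flange top tool z 0.07971600375719708 -> expected 0.07846165273366307
plane slope [-0.0001692  -0.00124876  0.07978548]
lid centre in tool [0.00038895 0.00070494] 43 0.0002819891010437878
bar end x [0.0317841  0.03244146 0.032767  ] y 0.0006845151571929745 z 0.04840536465360556
```

```bash
python3 -m handwheel '{"deltas": [[-1,0,0,0,-0.96],[-1,0,0,0,-0.96],[-1,0,0,0,-0.96],[-1,0,0,0,-0.96],[-1,0,0,0,-0.98],[-1,0.38,-0.87,0,0],[-1,0.38,-0.87,0,0],[-1,0.38,-0.87,0,0],[-1,0.38,-0.87,0,0],[-1,0.38,-0.87,0,0],[-1,0.38,-0.87,0,0],[-1,0.38,-0.87,0,0],[-1,0,0,0,0],[-1,0,0,0,0]]}'
python3 -c "
from h import *
go(.5296,-.4159,.2125)
c=optics.read_camera('wrist');save(c,'overpot.png')
P=cloud(c);s=status.get_state();print('gasket z',np.percentile(P[(abs(P[...,0]-.53)<.08)&(abs(P[...,1]+.416)<.08)][:,2],[1,5,20,50]))"
```

```text
clock: 9.12
tcp_pos: [0.5304, -0.4145, 0.2701]
orientation: [-0.001, -0.149, 0.989, 0.001]
wrist_force: [-0.0, 0.1, -1.8]
finger_gap: 0.0123
grip_force: 151.8
t 9.125 tcp [ 0.53035049 -0.41446305  0.27012616] yaw -162.80899630658638 tilt [-0.00157794  0.00203227] units [ 0.027 -0.032  1.441] F [-0.   0.1 -1.8]
gasket z [-1.20287487e-03  1.37616658e-04  1.90226092e-01  2.53960601e-01]
```

```bash
python3 -m handwheel '{"deltas": [[-1,0.03,-0.03,0.4,0],[-1,0,0,0.4,0],[-1,0,0,0.3,0],[-1,0,0,0.1,0],[-1,0,0,0.1,0],[-1,0,0,0.1,0],[-1,0,0,0,0],[-1,0,0,0,0]]}'
python3 -c "
from h import *
go(.5296,-.4159,.2015)"
```

```text
clock: 10.18
tcp_pos: [0.5301, -0.4165, 0.2159]
orientation: [0.0, -0.15, 0.989, -0.0]
wrist_force: [0.1, -0.7, -2.7]
finger_gap: 0.0123
grip_force: 151.8
t 10.175 tcp [ 0.53007429 -0.41651397  0.21587199] yaw -162.7862731323924 tilt [ 0.00046114 -0.00051013] units [0.007 0.018 0.359] F [ 0.1 -0.7 -2.7]
```

```bash
python3 -m handwheel '{"deltas": [[-1,0,0,0.06,0],[-1,0,0,0.06,0],[-1,0,0,0.06,0],[-1,0,0,0.06,0],[-1,0,0,0,0],[-1,0,0,0,0]]}'
python3 -c "
from h import *
go(.5296,-.4159,.1965)"
```

```text
clock: 10.92
tcp_pos: [0.53, -0.4164, 0.2059]
orientation: [0.0, -0.15, 0.989, -0.0]
wrist_force: [0.3, 0.3, -1.7]
finger_gap: 0.0125
grip_force: 151.8
t 10.925 tcp [ 0.52998774 -0.41639315  0.20593357] yaw -162.78251221133647 tilt [ 4.55561362e-05 -1.16759408e-04] units [0.006 0.015 0.236] F [ 0.3  0.3 -1.7]
```

```bash
python3 -m handwheel '{"deltas": [[-1,0,0,0.05,0],[-1,0,0,0.05,0],[-1,0,0,0.05,0],[-1,0,0,0.03,0],[-1,0,0,0,0],[-1,0,0,0,0]]}'
python3 -c "
from h import *
go(.5296,-.4159,.1965)"
python3 -m handwheel '{"deltas": [[-1,0,0,0.03,0],[-1,0,0,0.03,0],[-1,0,0,0,0],[-1,0,0,0,0]]}'
python3 -c "
from h import *
go(.5296,-.4159,.1965)"
```

```text
clock: 11.68
tcp_pos: [0.53, -0.4164, 0.1991]
orientation: [0.0, -0.15, 0.989, -0.0]
wrist_force: [-1.7, 0.5, 1.1]
finger_gap: 0.0121
grip_force: 152.5
t 11.675 tcp [ 0.52998206 -0.4164051   0.19908262] yaw -162.78279120334926 tilt [ 0.00027303 -0.00035479] units [0.005 0.015 0.065] F [-1.7  0.5  1.1]
clock: 12.18
tcp_pos: [0.53, -0.4164, 0.1966]
orientation: [0.0, -0.15, 0.989, -0.0]
wrist_force: [-1.4, 0.4, 4.1]
finger_gap: 0.0119
grip_force: 153.1
t 12.175 tcp [ 0.53000289 -0.41641261  0.19661793] yaw -162.7829686344963 tilt [ 0.00030445 -0.00031353] units [0.006 0.015 0.003] F [-1.4  0.4  4.1]
```

```bash
python3 -m handwheel '{"deltas": [[-1,0,0,0,0.5],[-1,0,0,0,0.5],[-1,0,0,0,0.5],[-1,0,0,0,0.5],[-1,0,0,0,0.5],[-1,0,0,0,0.5],[-1,0,0,0,0],[-1,0,0,0,0]]}'
python3 -c "
from h import *
go(.53,-.4164,.1965);print(status.get_state()['ft_torque'])"
```

```text
clock: 13.18
tcp_pos: [0.5304, -0.4168, 0.1967]
orientation: [0.001, 0.111, 0.994, -0.0]
wrist_force: [0.6, -0.6, 3.5]
finger_gap: 0.0122
grip_force: 153.0
t 13.175 tcp [ 0.53040677 -0.41679023  0.19669523] yaw 167.28738081787773 tilt [ 0.00125365 -0.00111798] units [0.012 0.007 0.005] F [ 0.6 -0.6  3.5]
[ 0.05147024 -0.16651143 -0.09975264]
```

```bash
python3 -m handwheel '{"deltas": [[-1,0,0,0,0.4],[-1,0,0,0,0.4],[-1,0,0,0,0.2],[-1,0,0,0,0],[-1,0,0,0,0]]}'
python3 - <<'E'
from h import *
go(.53,-.4164,.1965)
c=optics.read_camera('wrist');save(c,'end.png');P=cloud(c)
s=status.get_state();M=rot(s["orientation"]);T=(P-s["tcp_pos"])@M;f=c["frame"]
a=cv2.resize(f[150:400,190:450],None,fx=2.3,fy=2.3,interpolation=2);cv2.imwrite("pics/endc.png",a[...,::-1])
E
```

```text
clock: 13.8
tcp_pos: [0.5301, -0.4165, 0.1964]
orientation: [0.0, 0.197, 0.98, -0.0]
wrist_force: [1.1, -0.6, 4.4]
finger_gap: 0.0121
grip_force: 153.0
t 13.8 tcp [ 0.53012731 -0.41646638  0.19644476] yaw 157.25997748596615 tilt [ 0.00048954 -0.00032808] units [ 0.004  0.    -0.001] F [ 1.1 -0.6  4.4]
```

View pics/endc.png

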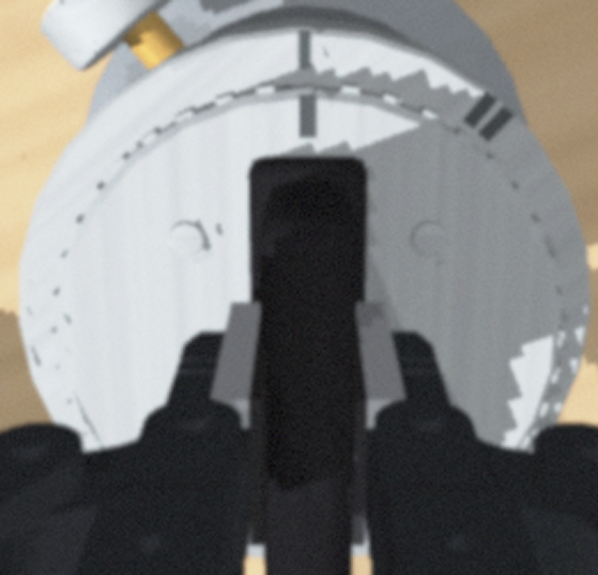

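The lid's index line at (307,115) meets the single vent rib at (305,50) to within about 0.5°. The double lock ribs at (488,115) are well away, the flange is down and the grip still holds.

```bash
python3 -c "
from workcell import hand_in
print(hand_in())"
```

```text
the job is handed in; nothing more can be done
None
```

The lid is pressed down in the neck and turned 40° clockwise to the vent mark, lined up within about half a degree and well short of the lock click. The grip is still on the handle; I handed the job in at about 14 s and did not touch anything else on the bench.

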